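# Lay the piston dispenser in its cradle and draw the rod

## Task

Lay the upright piston dispenser on its side in the bench cradle, with its rod, still pushed home, passing through the forked end plate, and let go of the barrel. Then take the black grip and draw the rod straight out of the bore by about 40 mm, without binding it or dragging the barrel out of its saddles, and finish while still holding the rod there, neither pulled right out nor let go. Leave the other things on the bench where they are.

Things in the scene. Friction and masses are not known exactly. Their poses are not given: they have to be found in the camera images.
- barrel: barrel of the piston dispenser: plain white plastic cylinder, 44 mm outside diameter, 120 mm long, about 0.3 kg, standing loose on the bench. Origin at the centre of its closed foot; z runs along the barrel from foot to open mouth. The bore is 24 mm across, 108 mm deep (foot 12 mm thick)
- barrel_mid (a point): point on the barrel's axis, 60 mm from the foot (its middle)
- barrel_mouth (a point): centre of the barrel's open mouth, 120 mm from the foot
- rod: loose aluminium rod, 22 mm diameter, about 0.12 kg, 1 mm play all round in the bore, light friction. Origin at its inner end, z towards the grip. Home: origin 12 mm from the barrel's foot, 35 mm of bare rod showing; drawn by as much as that grows. A 3 mm black ring round it is level with the mouth at 40 mm. It slides out if the mouth tips well below level
- rod_grip (a point): centre of the black cylindrical grip on the rod's outer end: 30 mm diameter, 30 mm long, 158 mm from the rod's inner end; with the rod home it is 50 mm beyond the mouth
- cradle: bare aluminium cradle screwed to the bench (fixed). Origin on the bench under its centre; x along the trough towards the forked end plate, z up. Base plate 150 x 80 mm, 10 mm thick; two V saddles 12 mm thick, 44 mm either side of the middle, 60 mm tall, 61 mm wide; the gap between them is free for fingers down to the base plate
- cradle_fork (a point): middle of the slot in the forked end plate, 70 mm from the cradle's centre, 65 mm up. The slot is 32 mm wide, open at the top, its bottom 48 mm above the bench; the rod passes through it, mouth inside. Both end plates are 72 mm tall, 6 mm thick, inner faces 67 mm from the centre: the unclamped barrel has 14 mm of play lengthwise and the fork stops it from following the rod
- cradle_axis (a point): where the middle of the laid barrel's axis belongs: over the cradle's centre, 65 mm above the bench
- cup: clear lidded specimen jar, 46 mm across, 50 mm tall; bystander, origin at the centre of its underside
- labels: roll of paper labels lying flat, 72 mm across, 25 mm tall; bystander, origin at the centre of its underside
- stopper: black rubber stopper standing on its narrow end, 32 mm across the top, 28 mm tall; bystander, origin at the centre of its underside
- beaker: empty glass beaker, 72 mm across, 85 mm tall; bystander, origin at the centre of its underside
- spatula: steel spatula lying flat, 180 mm long; bystander, origin at the centre of its underside
Not all that is in view belongs to the job. What is shaped like the barrel but green or turquoise is not meant.

How it is judged:
By the outcome, as a careful person would: the job done as asked, in the order asked, and still so for the second after the job is handed in, while the arm keeps its last pose, push and grip.
It also fails if it takes over 72 s, if anything falls off the work surface, if the arm or the gripper's body presses on something with over 40 N, if the wrist force passes 120 N, or if a joint passes its speed limit or range.

## Robot

A 7-joint arm with a two-finger parallel gripper is mounted at the origin on the work surface. World frame = base frame: x ahead of the robot, y to its left, z up, the work surface at z = 0. Lengths are in m, angles in rad, forces in N, time in s.
With the tool pointing down it reaches from about 0.4 to 0.85 m from the base axis. Payload 10.4 kg.
Tool frame: the origin (TCP) lies between the finger pads; the fingertips stand 19 mm ahead of it and the grasp point (between the pads) is the TCP; x points along the fingers, y is the direction in which the jaws open and shut, and the axes are right-handed (so a half turn about x gives the same grasp; the last joint's range is limited). The gripper opens to 87 mm and grips with 3 to 60 N. Pads are 19 mm wide; open, the fingers measure 117 mm over their backs; the gripper's body (75 mm by 190 mm) begins 51 mm behind the grasp point.
Start: joints at [1.161, 0.332, -0.065, 1.46, 0.022, 1.35, -0.088], TCP at [0.236, -0.579, 0.242] pointing down, gripper open.
Joint ranges: [-2.6, 2.6], [-0.5, 2.12], [-1.47, 1.34], [0.16, 2.42], [-1.27, 4.41], [0.06, 2.06], [-2.6, 2.6]. Speed limits (rad/s): [2.22, 2.22, 2.79, 2.79, 3.14, 3.14, 3.14].

## Interface

Orientations are given as a unit quaternion [x, y, z, w].
In Python, from bench import r gives the robot as it stands.
- The arm moves only by the tool drive_tool, never from a script. Its argument "motion" is a list of rows, each a list of 4 numbers: the shift along the tool's x, y, z in cm, then the turn about the tool's x in units of 5 degrees (1.0 is 5 degrees). In form: [[tx, ty, tz, twist], ...]. A call has 1 to 20 rows; each row is the pose to reach, as a shift and turn from the pose commanded when the call began, along the tool's axes at that moment; what a row does not reach only later rows make up. A row lasts 1/12 s, in which the tool goes at most 41.7 mm and 7.16 degrees, less where a joint would pass 70% of its speed; a pose out of reach is approached as far as the arm can. A call with a gripper value outside its range is refused whole. "grip" is the closure in counts, from 0 (fully open) to 255 (shut), set as the call begins (left out, the last holds). The fingers move at their own pace and stop on an object; "force" is the grip in N (left out, the last holds). Time passes only in rows, so rows that repeat a pose let the fingers close. It gives the time, the measured TCP pose, the force and the opening at its end, in the units of the state.
- r.read_state(): the state, without advancing time (a new reading comes with each control period).
- r.camera(name): name is "scene" or "top"; returns the picture (400x640x3 uint8, red, green, blue); there is no depth.
- r.calibration(name): a dict with "fx", "fy", "cx", "cy" (pixels), "dist" ([k1, k2, p1, p2, k3] as OpenCV has them; the pictures are not rectified), "xyz" and "orientation" of the camera in the world. Camera axes: x right, y up, looking along -z (the intrinsics and any distortion apply to the point x, -y, -z); pixel columns grow to the right and rows downward; lengths in m; the calibration is good to about 2 mm. A picture is of the moment at which its call begins. calibration takes no time and is no camera call.
- r.close_job(): hands the job in, once; it reports no verdict.
The state is a dict: "time": time; "joint_positions": joint angles; "joint_vel": joint speeds; "joint_torque": joint torques, N m; "ee_pos": TCP position; "eef_rot": TCP orientation; "ft_force": force on the tool from outside, world axes, zero at the start; "torque": the same for the moment, N m; "width": finger opening in m.
Only numpy, scipy, OpenCV 4.12 (cv2) and the standard library are available. Lean on these libraries where they do the work, as an engineer would, in place of code of your own. Each camera call takes 0.05 s, during which the arm holds its last target.

## Working session

There is one attempt and no reset: what is moved stays moved. The work goes in short steps, Python scripts to look and compute and a tool call to move; the robot and the scene stay as the last step left them, time stands still between calls to the robot, and variables do not carry over. Pictures are saved under pics/ and viewed, and the job is handed in when it is done.

Besides the shell and the picture viewer there is one more tool, called after "Request:" as name(argument=value, ...), one argument or row to a line, values as JSON. drive_tool: Moves the arm, as the interface text tells. Its arguments: {"type":"object","properties":{"motion":{"type":"array","items":{"type":"array","items":{"type":"number"}}},"grip":{"type":"number"},"force":{"type":"number"}},"required":["motion"]}

```bash
ls; mkdir -p pics; python3 - <<'E'
from bench import r
import cv2
s=r.read_state()
for k,v in s.items(): print(k,v)
for n in("scene","top"):
    im=r.camera(n); cv2.imwrite(f"pics/{n}0.png",im[...,::-1]); print(n,r.calibration(n))
E
```

```text
pics
time 0.0
joint_positions [ 1.16145582  0.33289621 -0.06470008  1.4609151   0.02163946  1.34995472
 -0.08848507]
joint_vel [ 6.01771193e-04  2.14223879e-05 -1.16577560e-03 -2.99200356e-04
 -7.50863139e-04 -1.43049816e-03  7.68673760e-04]
joint_torque [ 2.54081078e-04 -6.23238873e+01  2.51765916e-02 -3.89903104e+01
 -6.13408908e-02  3.95816762e-02  1.64718108e-04]
ee_pos [ 0.23557667 -0.57850639  0.24075128]
eef_rot [-0.69378718 -0.13640184  0.69406212 -0.13539447]
ft_force [-0.20703048 -0.13827106  0.88521615]
torque [0.01784373 0.03566512 0.0067443 ]
width 0.08691434251681006
scene {'fx': 518.176863521587, 'fy': 518.176863521587, 'cx': 315.22691886800453, 'cy': 191.72241581262293, 'dist': array([0.05212708, 0.        , 0.        , 0.        , 0.        ]), 'xyz': array([ 1.18604385, -0.5472577 ,  1.24582931]), 'orientation': array([0.28294484, 0.13365543, 0.40310181, 0.85999266])}
top {'fx': 456.5003211956639, 'fy': 456.5003211956639, 'cx': 320.72373686849267, 'cy': 197.56454814772587, 'dist': array([-0.13583783,  0.        ,  0.        ,  0.        ,  0.        ]), 'xyz': array([4.83050075e-01, 1.05452949e-03, 1.44015630e+00]), 'orientation': array([ 0.0163583 , -0.02157878, -0.7034383 ,  0.71024033])}
```

View pics/scene0.png

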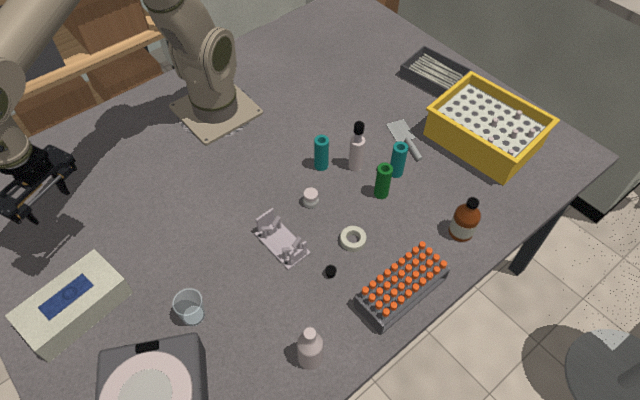

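View pics/top0.png

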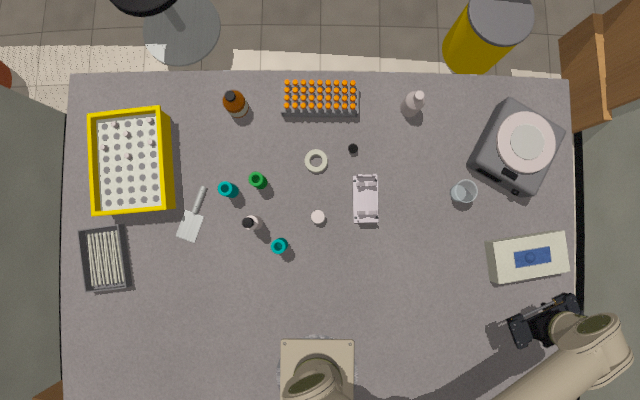

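```bash
cat > h.py <<'E'
import numpy as np, cv2
from scipy.spatial.transform import Rotation as R
from bench import r
def cal(n):
    c=r.calibration(n); K=np.array([[c['fx'],0,c['cx']],[0,c['fy'],c['cy']],[0,0,1]]); return c,K,R.from_quat(c['orientation']).as_matrix()
def ray(n,p):
    c,K,M=cal(n); u=cv2.undistortPoints(np.array([[p]],float),K,c['dist'])[0,0]
    d=M@np.array([u[0],-u[1],-1]); return np.array(c['xyz']),d/np.linalg.norm(d)
def plane(n,p,z):
    o,d=ray(n,p); return o+d*(z-o[2])/d[2]
def proj(n,X):
    c,K,M=cal(n); X=np.atleast_2d(X); q=(X-c['xyz'])@M; q=q*[1,-1,-1]
    return cv2.projectPoints(q.reshape(-1,1,3),np.zeros(3),np.zeros(3),K,c['dist'])[0].reshape(-1,2)
def tri(p,q):
    a,d=ray('scene',p); b,e=ray('top',q)
    A=np.stack([d,-e],1); t=np.linalg.lstsq(A,b-a,rcond=None)[0]
    P=a+d*t[0];Q=b+e*t[1]; return (P+Q)/2,np.linalg.norm(P-Q)
def crop(n,im,x0,y0,x1,y1,s,name):
    cv2.imwrite('pics/'+name,cv2.resize(im[y0:y1,x0:x1,::-1],None,fx=s,fy=s,interpolation=cv2.INTER_NEAREST))
E
python3 - <<'E'
import cv2
from h import crop
for n,b,s in(("top",(210,140,390,260),4),("scene",(240,110,430,270),4)):
    im=cv2.imread(f"pics/{n}0.png")[...,::-1]
    crop(n,im,*b,s,n+"0c.png")
E
```

```text
(no output)
```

View pics/top0c.png

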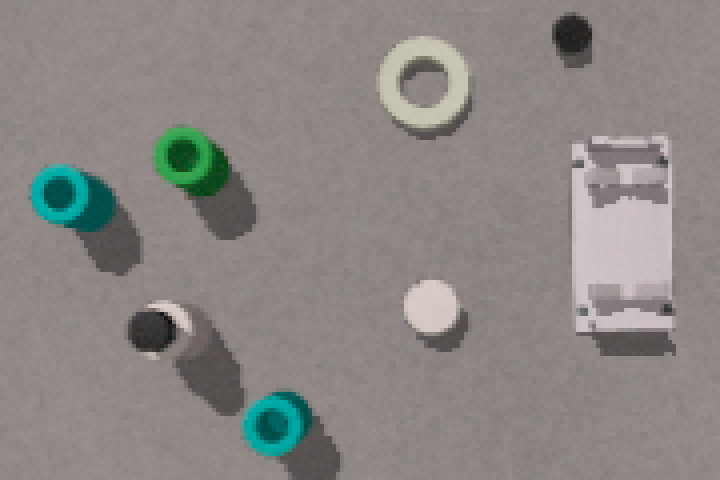

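View pics/scene0c.png

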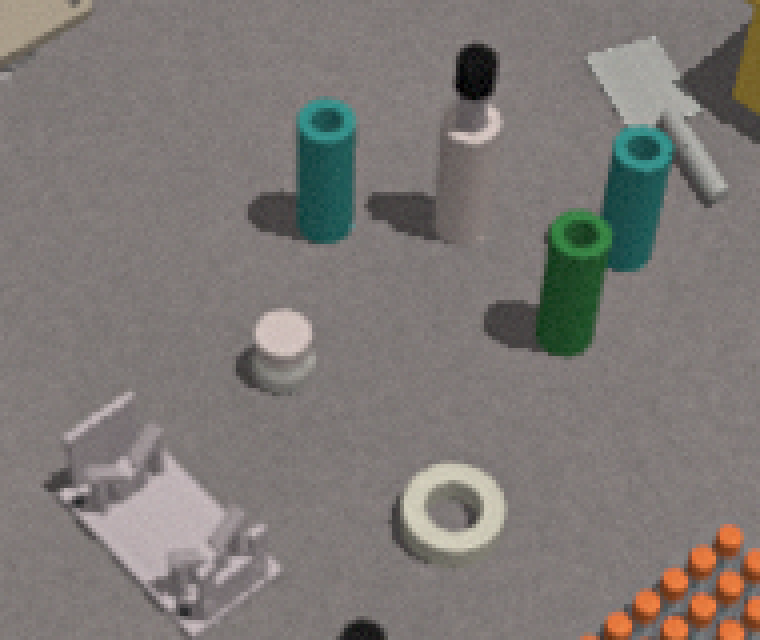

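```bash
python3 - <<'E'
import cv2
from h import *
a=cv2.imread("pics/top0.png")[170:228,345:387]; b=cv2.imread("pics/scene0.png")[200:272,248:316]
a=cv2.resize(a,None,fx=9,fy=9,interpolation=cv2.INTER_CUBIC);b=cv2.resize(b,None,fx=6,fy=6,interpolation=cv2.INTER_CUBIC)
h=max(a.shape[0],b.shape[0])
p=lambda x:cv2.copyMakeBorder(x,0,h-x.shape[0],0,0,cv2.BORDER_CONSTANT)
cv2.imwrite("pics/crz.png",cv2.hconcat([p(a),p(b)]))
# barrel rough, base corners
for p_ in((572,143),(668,137),(674,328),(577,332)):
    print(plane("top",(p_[0]/4+210-.5,p_[1]/4+140-.5),.010))
E
```

```text
[ 0.63129845 -0.10859273  0.01      ]
[ 0.63692886 -0.18451184  0.01      ]
[ 0.48642946 -0.18967451  0.01      ]
[ 0.48268636 -0.11336962  0.01      ]
```

View pics/crz.png

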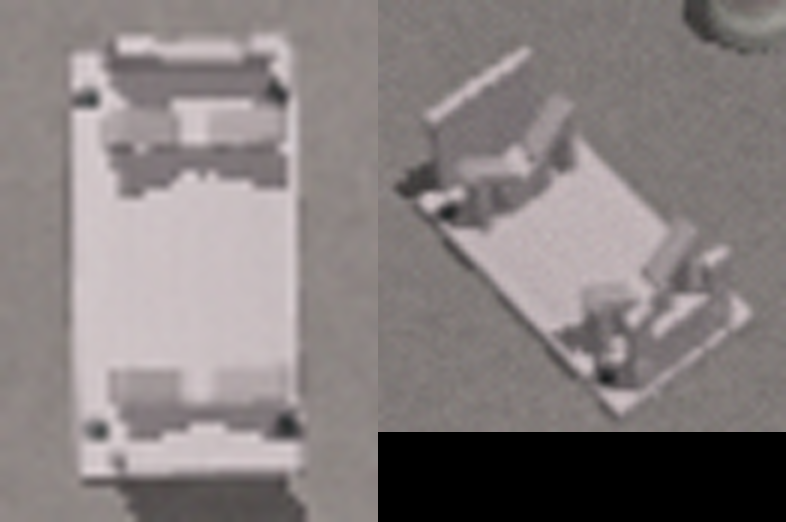

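```bash
python3 - <<'E'
from h import *
T=cv2.imread("pics/top0.png"); S=cv2.imread("pics/scene0.png")
f=lambda x,y,a,b:(x/4+a-.375,y/4+b-.375)
t=lambda x,y:f(x,y,210,140); s=lambda x,y:f(x,y,240,110)
# grip top centre; tri
print("griptop",tri(s(479,57),t(152,331)))
g=plane("top",t(152,331),.185); print("grip top plane",g)
print("barrel mouth scene",plane("scene",s(473,122),.12))
for nm,p,q in (("turqA",(642,149),(60,194)),("green",(581,234),(183,156)),("turqB",(327,121),(275,425))):
    print(nm,tri(s(*p),t(*q)),plane("top",t(*q),.12))
print("cup",tri(s(284,333),t(432,307)),plane("top",t(432,307),.05))
print("labels",plane("top",t(424,83),.025)); print("stopper",plane("top",t(572,34),.028))
print("spatula",plane("top",(205,188),0.005),plane("top",(188,238),0.005))
# projections of hypothesised barrel axis
for z in(0,.12,.185): print(z,proj("top",[g[0],g[1],z]),proj("scene",[g[0],g[1],z]))
c=plane("top",(463,192),0.04);print("beaker",c)
E
```

```text
griptop (array([0.48161182, 0.19356452, 0.19108874]), np.float64(0.0046151267282351855))
grip top plane [0.48013409 0.19268994 0.185     ]
barrel mouth scene [0.48066129 0.19814524 0.12      ]
turqA (array([0.57889529, 0.27165881, 0.12227522]), np.float64(0.0008502721375482794)) [0.57878332 0.27179146 0.12      ]
green (array([0.60749286, 0.18237069, 0.12300585]), np.float64(0.001484591418385499)) [0.60729245 0.18220649 0.12      ]
turqB (array([0.41431508, 0.11317822, 0.12490984]), np.float64(0.0027359200652414453)) [0.41320581 0.11251959 0.12      ]
cup (array([0.50100352, 0.0009303 , 0.05350861]), np.float64(0.002283692450554988)) [5.00341133e-01 3.02712262e-05 5.00000000e-02]
labels [0.67517514 0.00796751 0.025     ]
stopper [ 0.71463571 -0.10724696  0.028     ]
spatula [0.58697519 0.35843481 0.005     ] [0.42780866 0.40995507 0.005     ]
0 [[256.52570476 222.34313468]] [[353.94720384 167.02256278]]
0.12 [[251.03427781 222.36310499]] [[356.36737941 140.91808921]]
0.185 [[247.625 222.375]] [[357.81854256 125.3153067 ]]
beaker [ 0.58007504 -0.45316959  0.04      ]
```

```bash
python3 - <<'E'
from h import *
T=cv2.imread("pics/top0.png"); S=cv2.imread("pics/scene0.png")
def cen(im,b,thr):
    x0,y0,x1,y1=b; m=(im[y0:y1,x0:x1].max(2)<thr).astype(np.uint8)
    n,l,st,c=cv2.connectedComponentsWithStats(m); i=1+np.argmax(st[1:,4]); return c[i]+[x0,y0],st[i]
pt,a=cen(T,(238,210,262,236),75); ps,b=cen(S,(345,115,375,140),60)
print(pt,a,ps,b); P=tri(ps,pt); print("grip centre",P, plane("top",pt,.17))
# barrel white+rod mask in scene for the axis
rot=R.from_quat(r.read_state()['eef_rot']).as_matrix(); print("tool axes cols\n",rot.round(3))
print("jaw az",np.degrees(np.arctan2(rot[1,1],rot[0,1])),"tool z az",np.degrees(np.arctan2(rot[1,2],rot[0,2])))
# cradle: bright mask
m=cv2.inRange(T[168:230,345:388],(165,165,165),(255,255,255)); k=np.argwhere(m)[:,::-1]+[345,168]
g=np.array([plane("top",p,.01)[:2] for p in k.astype(float)],np.float32)
rc=cv2.minAreaRect(g); print("rect",rc,len(k)); print(cv2.boxPoints(rc))
E
```

```text
[247.72340426 222.4787234 ] [ 4  8 12 10 94] [358.49166667 127.70833333] [  9   6  10  14 120]
grip centre (array([0.48038821, 0.19478914, 0.17400632]), np.float64(0.0017861685778435658)) [0.47981377 0.19469989 0.17      ]
tool axes cols
 [[-0.001  0.377 -0.926]
 [ 0.001 -0.926 -0.377]
 [-1.    -0.001  0.   ]]
jaw az -67.83362359319507 tool z az -157.83361990374055
rect ((0.5601874589920044, -0.1484760195016861), (0.15148665010929108, 0.0758804902434349), 0.3075755834579468) 804
[[ 0.48424155 -0.11094292]
 [ 0.48464888 -0.18682232]
 [ 0.6361334  -0.18600911]
 [ 0.63572603 -0.11012971]]
```

```bash
python3 - <<'E'
from h import *
T=cv2.cvtColor(cv2.imread("pics/top0.png"),cv2.COLOR_BGR2GRAY).astype(float)
def cross(v,t):
    i=np.where((v[:-1]<t)&(v[1:]>=t))[0]; j=np.where((v[:-1]>=t)&(v[1:]<t))[0]
    f=lambda k:k+(t-v[k])/(v[k+1]-v[k]); return f(i[0]),f(j[-1])
L=[];Rr=[]
for y in range(178,220):
    v=T[y,345:390]
    a,b=cross(v,160); L.append(plane("top",(345+a,y),.01)[:2]);Rr.append(plane("top",(345+b,y),.01)[:2])
for nm,E in(("L",L),("R",Rr)):
    E=np.array(E); vx,vy,x0,y0=cv2.fitLine(E.astype(np.float32),cv2.DIST_HUBER,0,.001,.001).ravel()
    s=np.sign(vx); print(nm,np.degrees(np.arctan2(vy*s,vx*s)),"y at x=.56:",y0+(0.56-x0)*vy/vx)
for x in (357,360,364,368,372,375):
    v=T[165:235,x]; a,b=cross(v,160); print(x,165+a,165+b,plane("top",(x,165+a),.072)[:2],plane("top",(x,165+b),.01)[:2],plane("top",(x,165+a),.01)[:2])
E
```

```text
L 0.8181817 y at x=.56: -0.109252565
R -0.42709225 y at x=.56: -0.18807727
357 179.28301886792454 222.2159090909091 [ 0.61281543 -0.11748304] [ 0.48366067 -0.12357083] [ 0.61869593 -0.12285474]
360 173.38983050847457 222.07407407407408 [ 0.63076389 -0.12647923] [ 0.48418229 -0.13299525] [ 0.63745775 -0.13225861]
364 174.2173913043478 221.77083333333334 [ 0.62839447 -0.13858832] [ 0.48523439 -0.1455678 ] [ 0.63498096 -0.14491644]
368 173.75 221.70909090909092 [ 0.6299526  -0.15069497] [ 0.48552851 -0.15815537] [ 0.6366097  -0.15757172]
372 180.54929577464787 221.57142857142856 [ 0.60948861 -0.16285793] [ 0.48605931 -0.17075298] [ 0.61521836 -0.17028586]
375 173.14285714285714 221.56923076923078 [ 0.63204626 -0.17191288] [ 0.48613965 -0.18021068] [ 0.63879824 -0.17975115]
```

```bash
python3 - <<'E'
from h import *
f=lambda x,y:((x-378)/6+248-.4,y/6+200-.4)
for p,z in(((617,408),.01),((750,310),.01),((402,192),.01),((588,135),.01),((428,113),.072),((530,48),.072)):
    print(p,plane("scene",f(*p),z))
S=cv2.imread("pics/scene0.png")
c,a=np.array([.56,-.1487]),np.radians(1)
Rm=np.array([[np.cos(a),-np.sin(a)],[np.sin(a),np.cos(a)]])
for n in("top","scene"):
    im=cv2.imread(f"pics/{n}0.png"); b=(345,165,390,230) if n=="top" else (245,195,320,275)
    k=8
    z=cv2.resize(im[b[1]:b[3],b[0]:b[2]],None,fx=k,fy=k,interpolation=cv2.INTER_CUBIC)
    for pts,zz in(([(-75,-40),(75,-40),(75,40),(-75,40)],.01),([(-67,-36),(-73,-36),(-73,36),(-67,36)],.072),([(67,-36),(73,-36),(73,36),(67,36)],.072),([(67,-16),(73,-16),(73,16),(67,16)],.072)):
        w=np.array(pts)/1000@Rm.T+c; q=proj(n,np.c_[w,np.full(4,zz)])
        q=((q-b[:2]+.5)*k-.5)
        cv2.polylines(z,[q.round().astype(np.int32)],True,(0,0,255) if zz<.05 else (0,200,0),1)
    cv2.imwrite(f"pics/ov_{n}.png",z)
E
```

```text
(617, 408) [ 0.62858892 -0.18328635  0.01      ]
(750, 310) [ 0.62790167 -0.10607934  0.01      ]
(402, 192) [ 0.47488141 -0.19088421  0.01      ]
(588, 135) [ 0.50537609 -0.10480735  0.01      ]
(428, 113) [ 0.48381064 -0.1752802   0.072     ]
(530, 48) [ 0.48473832 -0.11839774  0.072     ]
```

View pics/ov_top.png

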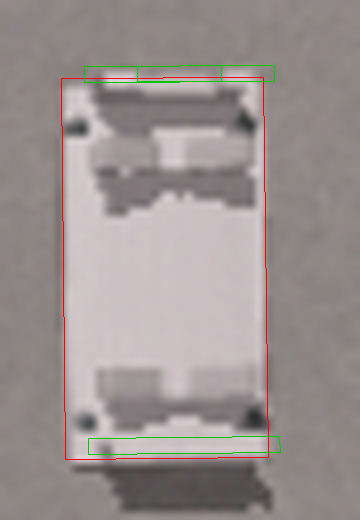

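View pics/ov_scene.png

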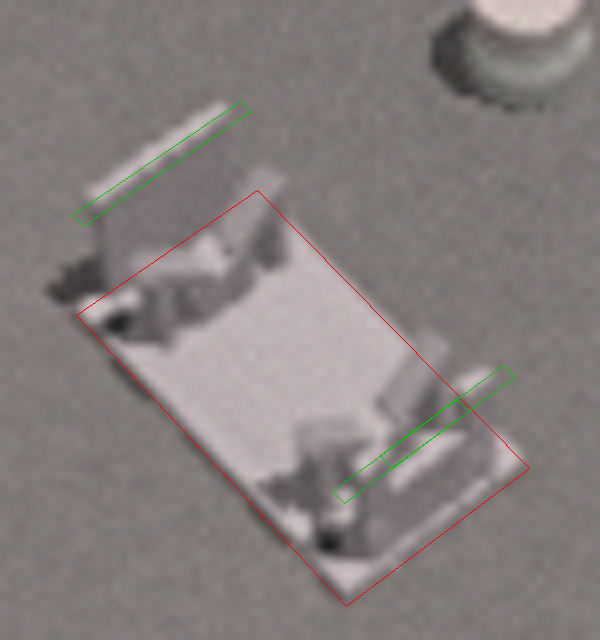

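```bash
cat >> h.py <<'E'
def go(x,y,z,jaw,verbose=True):
    s=r.read_state(); M=R.from_quat(s['eef_rot']).as_matrix(); d=M.T@(np.array([x,y,z])-s['ee_pos'])*100
    az=np.degrees(np.arctan2(M[1,1],M[0,1])); t=(-(jaw-az)+180)%360-180
    print("t %.1f pos"%s['time'],s['ee_pos'].round(4),"jaw %.1f"%az,"F",s['ft_force'].round(1),"w %.4f"%s['width'],"j7 %.2f"%s['joint_positions'][6])
    print("rows: ",d.round(2),"twist",round(t/5,3)); return d,t/5
E
python3 - <<'E'
from h import *
go(.4803,.1945,.28,26)
E
```

```text
t 0.1 pos [ 0.2357 -0.5785  0.2409] jaw -67.8 F [-0.1 -0.1 -0. ] w 0.0871 j7 -0.09
rows:  [ -3.84 -62.36 -51.82] twist -18.767
```

Request:
drive_tool(
  motion=[
    [-2,-1.5,-1.2,-0.5],
    [-4,-4,-3.3,-1.3],
    [-4,-7,-6,-2.2],
    [-4,-10,-8.5,-3.2],
    [-4,-13,-11,-4.2],
    [-4,-16,-13.5,-5.2],
    [-4,-19,-16,-6.2],
    [-4,-22,-18.5,-7.2],
    [-4,-25,-21,-8.2],
    [-4,-28,-23.5,-9.2],
    [-4,-31,-26,-10.2],
    [-4,-34,-28.5,-11.2],
    [-4,-37,-31,-12.2],
    [-4,-40,-33.5,-13.2],
    [-4,-43,-36,-14.2],
    [-4,-46,-38.5,-15.2],
    [-4,-49,-41,-16.2],
    [-4,-52,-43.5,-17.2],
    [-4,-54,-45,-18],
    [-4,-55,-46,-18.8],
  ],
  grip=90,
  force=5,
)

```text
time: 1.77
ee_pos: [0.4541, 0.1079, 0.2815]
eef_rot: [0.372, 0.602, -0.371, 0.601]
ft_force: [-0.2, -0.2, -0.2]
width: 0.0561
```

```bash
python3 - <<'E'
from h import *
go(.4803,.1945,.28,26)
E
```

```text
t 1.8 pos [0.4541 0.1079 0.2815] jaw 26.6 F [-0.2 -0.2 -0.2] w 0.0561 j7 0.15
rows:  [ 0.16  6.22 -6.57] twist 0.122
```

Request:
drive_tool(
  motion=[
    [0,2,-2,0.1],
    [0,4.2,-4.5,0.1],
    [0,5.7,-6,0.1],
    [0,6.2,-6.6,0.1],
    [0.1,6.2,-6.6,0.1],
    [1.5,6.2,-6.6,0.1],
    [3.1,6.2,-6.6,0.1],
    [3.1,6.2,-6.6,0.1],
  ],
)

```text
time: 2.43
ee_pos: [0.4798, 0.1883, 0.2479]
eef_rot: [0.376, 0.599, -0.378, 0.598]
ft_force: [-0.2, -1.1, -0.6]
width: 0.0565
```

```bash
python3 - <<'E'
from h import *
go(.4803,.1945,.17,26)
for n,b in(("top",(215,185,295,265)),("scene",(315,85,400,185))):
    im=r.camera(n); crop(n,im,*b,6,n+"1.png")
E
python3 -c "
import cv2
a=cv2.imread('pics/top1.png');b=cv2.imread('pics/scene1.png')
a=cv2.resize(a,(400,400));b=cv2.resize(b,(400,470))
a=cv2.copyMakeBorder(a,0,70,0,0,cv2.BORDER_CONSTANT);cv2.imwrite('pics/j1.png',cv2.hconcat([a,b]))"
```

```text
t 2.4 pos [0.4798 0.1883 0.2479] jaw 25.6 F [-0.2 -1.1 -0.6] w 0.0565 j7 -0.13
rows:  [ 7.78  0.35 -0.54] twist -0.085
```

View pics/j1.png

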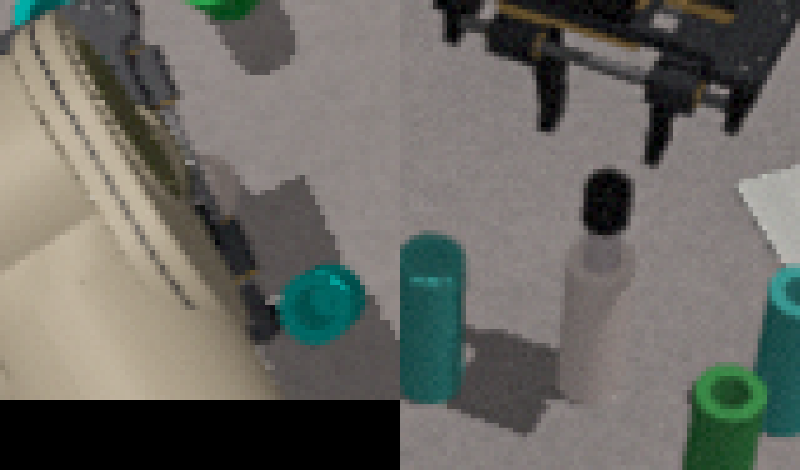

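Request:
drive_tool(
  motion=[
    [0,0,0,0],
    [0,0,0,0],
    [0,0,0,0],
  ],
)

```text
time: 2.78
ee_pos: [0.4812, 0.1905, 0.2513]
eef_rot: [0.377, 0.598, -0.376, 0.599]
ft_force: [-0.7, -1.2, -0.0]
width: 0.0563
```

```bash
python3 - <<'E'
from h import *
go(.4803,.1945,.17,26)
E
```

```text
t 2.8 pos [0.4812 0.1905 0.2513] jaw 25.6 F [-0.7 -1.2 -0. ] w 0.0563 j7 -0.13
rows:  [ 8.13  0.08 -0.4 ] twist -0.071
```

Request:
drive_tool(
  motion=[
    [0.5,0.1,-0.4,0],
    [2,0.1,-0.4,0],
    [4,0.1,-0.4,0],
    [6,0.1,-0.4,0],
    [7.5,0.1,-0.4,0],
    [8.1,0.1,-0.4,0],
    [8.1,0.1,-0.4,0],
    [8.1,0.1,-0.4,0],
  ],
)

```text
time: 3.45
ee_pos: [0.4801, 0.195, 0.17]
eef_rot: [0.377, 0.599, -0.376, 0.599]
ft_force: [-0.2, -0.4, 0.6]
width: 0.0567
```

Request:
drive_tool(
  motion=[
    [0,0,0,0],
    [0,0,0,0],
    [0,0,0,0],
    [0,0,0,0],
    [0,0,0,0],
    [0,0,0,0],
  ],
  grip=170,
  force=3,
)

```text
time: 3.95
ee_pos: [0.4801, 0.1947, 0.1697]
eef_rot: [0.377, 0.598, -0.376, 0.599]
ft_force: [0.6, -0.0, 0.3]
width: 0.0307
```

```bash
python3 - <<'E'
from h import *
go(.4803,.1945,.17,26)
im=r.camera("scene"); crop("s",im,300,70,420,190,5,"s2.png")
E
```

```text
t 4.0 pos [0.4801 0.1947 0.1697] jaw 25.7 F [ 0.6 -0.   0.3] w 0.0307 j7 -0.19
rows:  [-0.03  0.01  0.02] twist -0.069
```

View pics/s2.png

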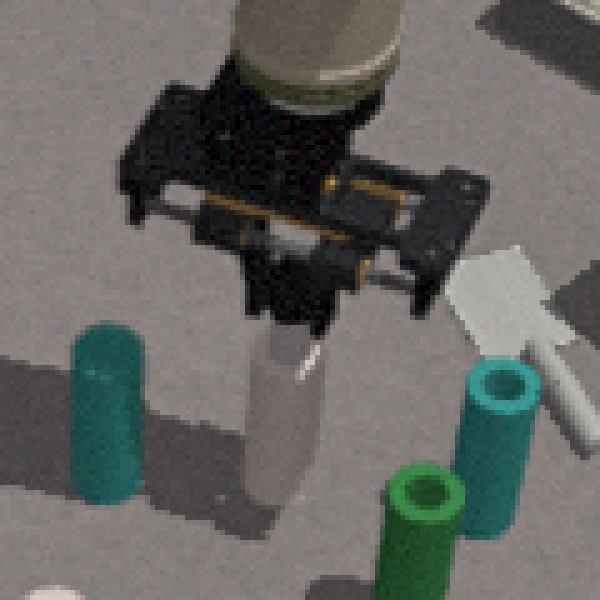

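```bash
python3 -c "
import numpy as np
for d in list(range(3,91,3)):
    t=np.radians(d); k=1-0.012*np.sin(t)
    print(d,[round((17-k*(17*np.cos(t)+2.2*np.sin(t))),2),0,round(2.2+k*(-2.2*np.cos(t)+17*np.sin(t)),2),0])"
```

```text
3 [np.float64(-0.08), 0, np.float64(0.89), 0]
6 [np.float64(-0.12), 0, np.float64(1.79), 0]
9 [np.float64(-0.1), 0, np.float64(2.69), 0]
12 [np.float64(-0.04), 0, np.float64(3.58), 0]
15 [np.float64(0.06), 0, np.float64(4.47), 0]
18 [np.float64(0.21), 0, np.float64(5.35), 0]
21 [np.float64(0.41), 0, np.float64(6.22), 0]
24 [np.float64(0.66), 0, np.float64(7.08), 0]
27 [np.float64(0.94), 0, np.float64(7.93), 0]
30 [np.float64(1.27), 0, np.float64(8.76), 0]
33 [np.float64(1.65), 0, np.float64(9.57), 0]
36 [np.float64(2.06), 0, np.float64(10.35), 0]
39 [np.float64(2.51), 0, np.float64(11.12), 0]
42 [np.float64(3.01), 0, np.float64(11.86), 0]
45 [np.float64(3.54), 0, np.float64(12.58), 0]
48 [np.float64(4.11), 0, np.float64(13.26), 0]
51 [np.float64(4.71), 0, np.float64(13.92), 0]
54 [np.float64(5.34), 0, np.float64(14.54), 0]
57 [np.float64(6.01), 0, np.float64(15.13), 0]
60 [np.float64(6.7), 0, np.float64(15.68), 0]
63 [np.float64(7.43), 0, np.float64(16.2), 0]
66 [np.float64(8.17), 0, np.float64(16.68), 0]
69 [np.float64(8.95), 0, np.float64(17.11), 0]
72 [np.float64(9.74), 0, np.float64(17.51), 0]
75 [np.float64(10.55), 0, np.float64(17.87), 0]
78 [np.float64(11.38), 0, np.float64(18.18), 0]
81 [np.float64(12.22), 0, np.float64(18.45), 0]
84 [np.float64(13.08), 0, np.float64(18.68), 0]
87 [np.float64(13.95), 0, np.float64(18.86), 0]
90 [np.float64(14.83), 0, np.float64(19.0), 0]
```

Request:
drive_tool(
  motion=[
    [0,0,0,0],
    [0,0,0.3,0],
    [-0.1,0,0.9,0],
    [-0.1,0,1.8,0],
    [-0.1,0,2.7,0],
    [0,0,3.6,0],
    [0.1,0,4.5,0],
    [0.2,0,5.4,0],
    [0.4,0,6.2,0],
    [0.7,0,7.1,0],
    [1,0,7.9,0],
    [1.3,0,8.8,0],
    [1.7,0,9.6,0],
    [2.1,0,10.4,0],
    [2.5,0,11.1,0],
    [3,0,11.9,0],
    [3.4,0,12.4,0],
    [3.5,0,12.6,0],
  ],
  force=8,
  grip=200,
)

```text
time: 5.5
ee_pos: [0.5345, 0.0801, 0.1334]
eef_rot: [0.376, 0.599, -0.377, 0.598]
ft_force: [-0.6, 0.4, -1.7]
width: 0.0297
```

```bash
python3 - <<'E'
from h import *
go(.4803,.1945,.17,26)
im=r.camera("scene"); crop("s",im,280,70,420,210,5,"s3.png")
E
```

```text
t 5.5 pos [0.5345 0.0801 0.1334] jaw 25.6 F [-0.6  0.4 -1.7] w 0.0297 j7 0.01
rows:  [ -3.65   0.06 -12.66] twist -0.077
```

View pics/s3.png

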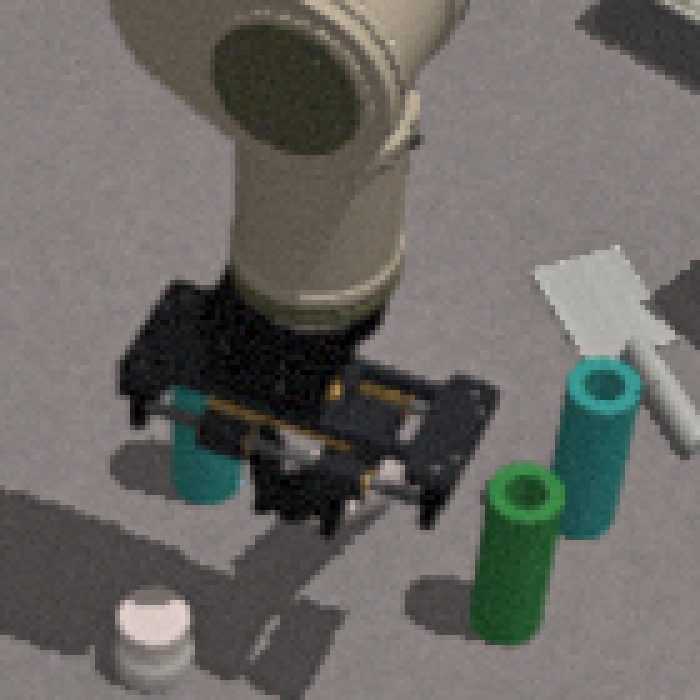

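Request:
drive_tool(
  motion=[
    [0.2,0,0.3,0],
    [0.6,0,0.7,0],
    [1.2,0,1.3,0],
    [1.8,0,2,0],
    [2.5,0,2.6,0],
    [3.2,0,3.1,0],
    [3.9,0,3.6,0],
    [4.6,0,4.1,0],
    [5.4,0,4.5,0],
    [6.2,0,4.9,0],
    [7,0,5.3,0],
    [7.8,0,5.6,0],
    [8.7,0,5.9,0],
    [9.5,0,6.1,0],
    [10.2,0,6.2,0],
    [10.7,0,6.3,0],
    [11,0,6.4,0],
    [11.2,0,6.4,0],
    [11.2,0,6.4,0],
  ],
)

```text
time: 7.13
ee_pos: [0.5627, 0.0235, 0.0228]
eef_rot: [0.377, 0.598, -0.376, 0.599]
ft_force: [-1.4, -0.6, 3.8]
width: 0.0299
```

```bash
python3 - <<'E'
from h import *
go(.4803,.1945,.17,26)
im=r.camera("scene"); crop("s",im,270,80,420,220,5,"s4.png")
E
```

```text
t 7.1 pos [0.5627 0.0235 0.0228] jaw 25.7 F [-1.4 -0.6  3.8] w 0.0299 j7 0.02
rows:  [-1.473e+01 -1.000e-02 -1.898e+01] twist -0.066
```

View pics/s4.png

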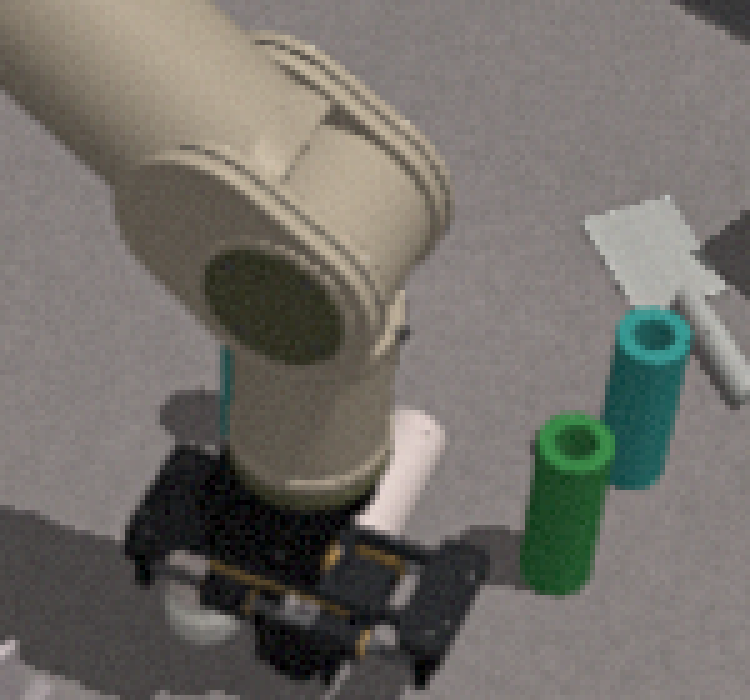

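Request:
drive_tool(
  motion=[
    [0,0,0,0],
    [0,0,0,0],
    [0,0,0,0],
    [-0.5,0,0,0],
    [-2,0,0,0],
    [-4,0,0,0],
    [-7,0,0,0],
    [-10,0,0.5,0],
    [-13,0,4,0],
    [-15,0,8,0],
    [-16,0,12,0],
    [-16,0,15,0],
    [-16,0,16,0],
  ],
  grip=143,
)

```text
time: 8.27
ee_pos: [0.6331, -0.1283, 0.1836]
eef_rot: [0.378, 0.596, -0.379, 0.598]
ft_force: [-0.2, -1.1, -1.1]
width: 0.0385
```

```bash
python3 - <<'E'
from h import *
go(.4803,.1945,.17,26)
im=r.camera("scene"); crop("s",im,270,100,420,240,5,"s5.png"); cv2.imwrite("pics/s5f.png",im[...,::-1])
im=r.camera("top"); crop("s",im,210,150,360,270,5,"t5.png"); cv2.imwrite("pics/t5f.png",im[...,::-1])
E
```

```text
t 8.3 pos [ 0.6331 -0.1283  0.1836] jaw 25.2 F [-0.2 -1.1 -1.1] w 0.0385 j7 0.35
rows:  [  1.22  -0.05 -35.72] twist -0.152
```

View pics/s5.png

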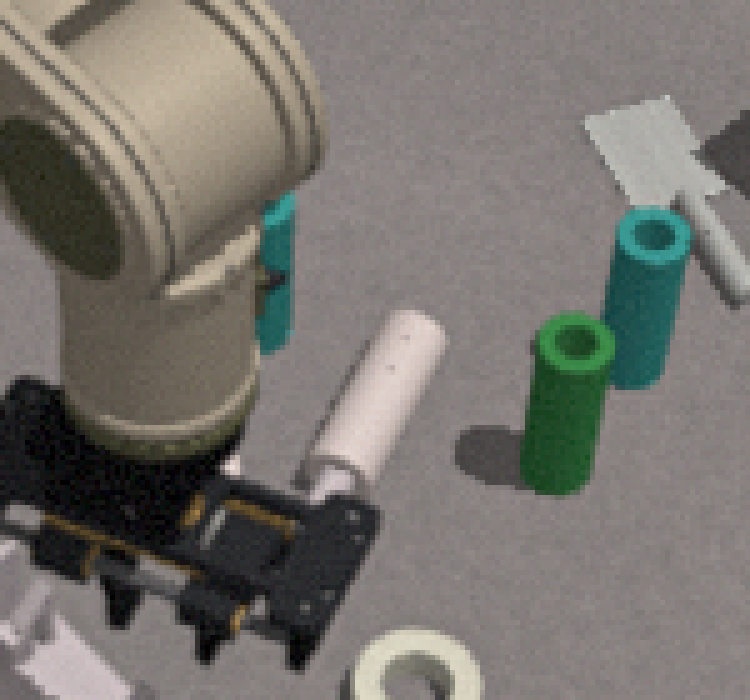

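View pics/t5.png

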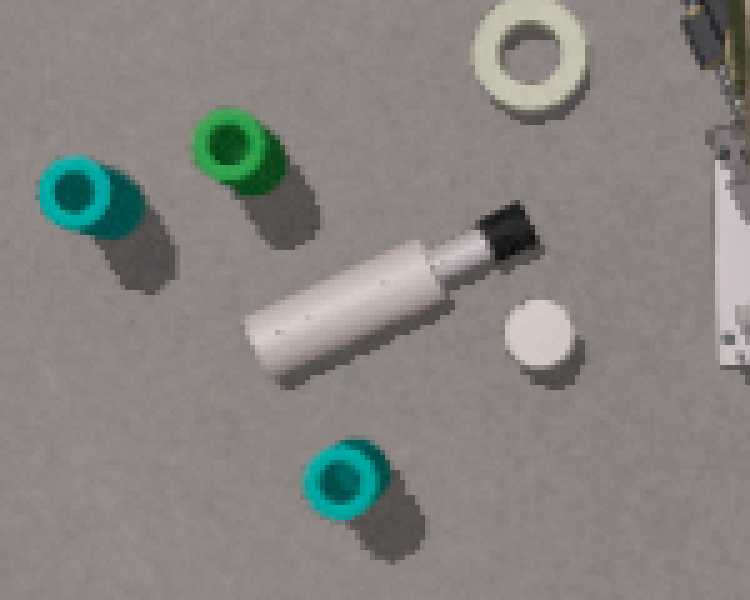

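```bash
python3 - <<'E'
from h import *
T=cv2.imread("pics/t5f.png")
hsv=cv2.cvtColor(T,cv2.COLOR_BGR2HSV)
x0,y0,x1,y1=255,190,330,230
m=((T[y0:y1,x0:x1].min(2)>155)).astype(np.uint8)
n,l,st,c=cv2.connectedComponentsWithStats(m); 
for i in range(1,n):
    if st[i,4]>100: print(st[i],c[i]+[x0,y0])
i=1+np.argmax(st[1:,4]); pts=np.argwhere(l==i)[:,::-1].astype(np.float32)+[x0,y0]
rc=cv2.minAreaRect(pts.astype(np.float32)); print(rc)
g=np.array([plane("top",p,.03)[:2] for p in pts],np.float32); rc=cv2.minAreaRect(g); print(rc,cv2.boxPoints(rc))
mk=(T[y0:y1,300:330].max(2)<70).astype(np.uint8); n,l,st,c=cv2.connectedComponentsWithStats(mk); i=1+np.argmax(st[1:,4]); gp=c[i]+[300,y0]; G=plane("top",gp,.024); print("grip",gp,G)
t=lambda x,y:(x/5+210-.4,y/5+150-.4)
F=plane("top",t(261,347),.022);Mo=plane("top",t(433,270),.022); print(F,Mo,np.linalg.norm(F-Mo),np.degrees(np.arctan2(*(Mo-F)[[1,0]])), np.degrees(np.arctan2(*(G-F)[[1,0]])),np.linalg.norm(G-F))
E
```

```text
[  4   6  49  27 457] [280.73741794 208.76586433]
[ 56  20  14  13 144] [317.24305556 216.        ]
((282.8877258300781, 207.75051879882812), (10.395905494689941, 50.33806610107422), 65.77225494384766)
((0.5261511206626892, 0.10769441723823547), (0.03219097852706909, 0.15569095313549042), 24.81789207458496) [[0.4788676  0.17159475]
 [0.5442166  0.03028239]
 [0.57343465 0.04379408]
 [0.50808567 0.18510644]]
grip [311.38372093 196.08139535] [0.56349101 0.0200161  0.024     ]
[0.49074939 0.17345734 0.022     ] [0.53972966 0.06700433 0.022     ] 0.11718067692299625 -65.29229235597413 -64.63585745596433 0.16982213406876687
```

```bash
python3 - <<'E'
from h import *
go(.5377,.0757,.12,25.4)
go(.5377,.0757,.023,25.4)
E
```

```text
t 8.4 pos [ 0.6319 -0.124   0.1823] jaw 25.4 F [-0.5  0.6 -0.2] w 0.0380 j7 0.35
rows:  [  6.22   0.06 -22.08] twist -0.0
t 8.4 pos [ 0.6319 -0.124   0.1823] jaw 25.4 F [-0.5  0.6 -0.2] w 0.0380 j7 0.35
rows:  [ 15.92   0.07 -22.08] twist -0.0
```

Request:
drive_tool(
  motion=[
    [0,0,-1.5,0],
    [0,0,-4,0],
    [0,0,-7.5,0],
    [0,0.1,-11,0],
    [0,0.1,-14.5,0],
    [0,0.1,-18,0],
    [0,0.1,-20.5,0],
    [0.5,0.1,-21.7,0],
    [2,0.1,-22.1,0],
    [5,0.1,-22.1,0],
    [8,0.1,-22.1,0],
    [10,0.1,-22.1,0],
    [10,0.1,-22.1,0],
    [10,0.1,-22.1,0],
  ],
  grip=45,
)

```text
time: 9.53
ee_pos: [0.536, 0.0791, 0.0821]
eef_rot: [0.376, 0.599, -0.377, 0.598]
ft_force: [-0.1, -0.2, 0.3]
width: 0.0715
```

```bash
python3 - <<'E'
from h import *
go(.5377,.0757,.023,25.4)
im=r.camera("scene"); crop("s",im,270,100,420,240,5,"s6.png")
E
```

```text
t 9.5 pos [0.536  0.0791 0.0821] jaw 25.7 F [-0.1 -0.2  0.3] w 0.0715 j7 -0.03
rows:  [5.91 0.02 0.38] twist 0.06
```

View pics/s6.png

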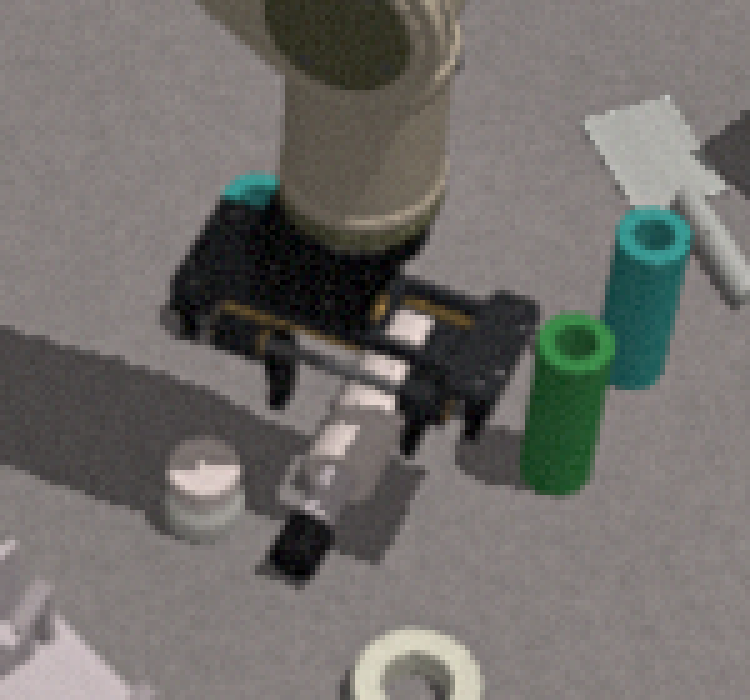

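Request:
drive_tool(
  motion=[
    [0.5,0,0.4,0],
    [2,0,0.4,0],
    [3.5,0,0.4,0],
    [5,0,0.4,0],
    [5.7,0,0.4,0],
    [5.9,0,0.4,0],
    [5.9,0,0.4,0],
  ],
)

```text
time: 10.17
ee_pos: [0.5389, 0.0751, 0.024]
eef_rot: [0.377, 0.598, -0.376, 0.599]
ft_force: [0.3, -0.9, -0.0]
width: 0.0715
```

Request:
drive_tool(
  motion=[
    [0,0,0,0],
    [0,0,0,0],
    [0,0,0,0],
    [0,0,0,0],
    [0,0,0,0],
    [0,0,0,0],
    [-0.1,0,0.3,0],
    [-0.1,0,1,0],
    [-0.1,0,2,0],
    [-0.1,0,3,0],
    [-0.1,0,4,0],
    [-0.1,0,5,0],
    [-0.1,0,5.7,0],
    [-0.1,0,6,0],
    [0,0,6,0],
  ],
  grip=160,
  force=12,
)

```text
time: 11.42
ee_pos: [0.5652, 0.0197, 0.0237]
eef_rot: [0.377, 0.598, -0.377, 0.599]
ft_force: [-1.0, -7.1, 10.6]
width: 0.044
```

Request:
drive_tool(
  motion=[
    [0,0,0,0],
    [0,0,0,0],
    [0,0,0,0],
    [0,0,0,0],
    [-0.5,0,0,0],
    [-2,0,0,0],
    [-4,0,0,0],
    [-5.5,0,-1,0],
    [-6,0,-2.5,0],
    [-6,0,-4,0],
    [-6,0,-4,0],
    [-6,0,-4,0],
  ],
  grip=45,
)

```text
time: 12.42
ee_pos: [0.5461, 0.0586, 0.0828]
eef_rot: [0.375, 0.599, -0.376, 0.599]
ft_force: [0.1, -0.3, -0.2]
width: 0.0715
```

```bash
python3 - <<'E'
from h import *
go(.5480,.0577,.023,25.4)
im=r.camera("scene"); crop("s",im,270,100,420,240,5,"s7.png")
E
```

```text
t 12.4 pos [0.5461 0.0586 0.0828] jaw 25.8 F [ 0.1 -0.3 -0.2] w 0.0715 j7 0.01
rows:  [5.98 0.14 0.17] twist 0.085
```

View pics/s7.png

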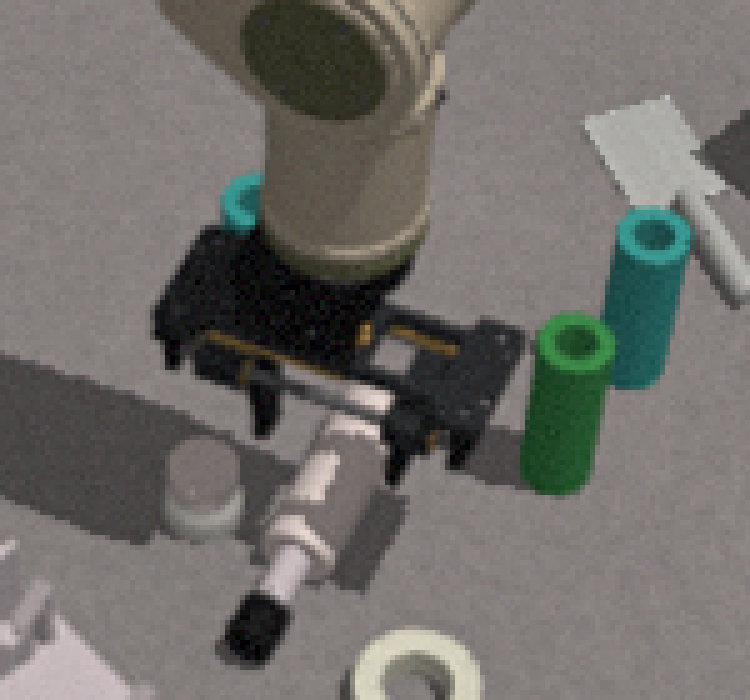

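Request:
drive_tool(
  motion=[
    [0.3,0,0.2,0],
    [1,0,0.2,0],
    [2.5,0,0.2,0],
    [4,0,0.2,0],
    [5.2,0,0.2,0],
    [5.8,0,0.2,0],
    [5.9,0,0.2,0],
    [5.9,0,0.2,0],
  ],
  grip=85,
)

```text
time: 13.13
ee_pos: [0.548, 0.0554, 0.0242]
eef_rot: [0.376, 0.599, -0.377, 0.598]
ft_force: [0.2, -0.7, -0.4]
width: 0.0579
```

Request:
drive_tool(
  motion=[
    [0,0,0,0],
    [0,0,0,0],
    [0,0,0,0],
    [0,0,0,0],
    [0,0,0,0],
    [0,0,0,0],
  ],
  grip=180,
  force=45,
)

```text
time: 13.63
ee_pos: [0.5484, 0.0554, 0.0252]
eef_rot: [0.377, 0.598, -0.376, 0.599]
ft_force: [-1.7, -1.4, 5.7]
width: 0.0437
```

Request:
drive_tool(
  motion=[
    [-0.3,0,0,0],
    [-1,0,0,0],
    [-2,0,0,0],
    [-3.5,0,0,0],
    [-5.5,0,0,0],
    [-7.5,0,0,0],
    [-9.5,0,0,0],
    [-11,0,0,0],
    [-12,0,0,0],
    [-12.3,0,0,0],
    [-12.3,0,0,0],
    [-12.3,0,0,0],
  ],
)

```text
time: 14.63
ee_pos: [0.5477, 0.0552, 0.1469]
eef_rot: [0.376, 0.599, -0.377, 0.598]
ft_force: [-0.4, 0.1, -4.0]
width: 0.0437
```

```bash
python3 - <<'E'
from h import *
go(.568,-.148,.15,91)
im=r.camera("scene"); crop("s",im,240,80,400,240,5,"s8.png")
E
```

```text
t 14.6 pos [0.5477 0.0552 0.1469] jaw 25.7 F [-0.4  0.1 -4. ] w 0.0437 j7 0.06
rows:  [-0.31 -6.96 19.2 ] twist -13.069
```

View pics/s8.png

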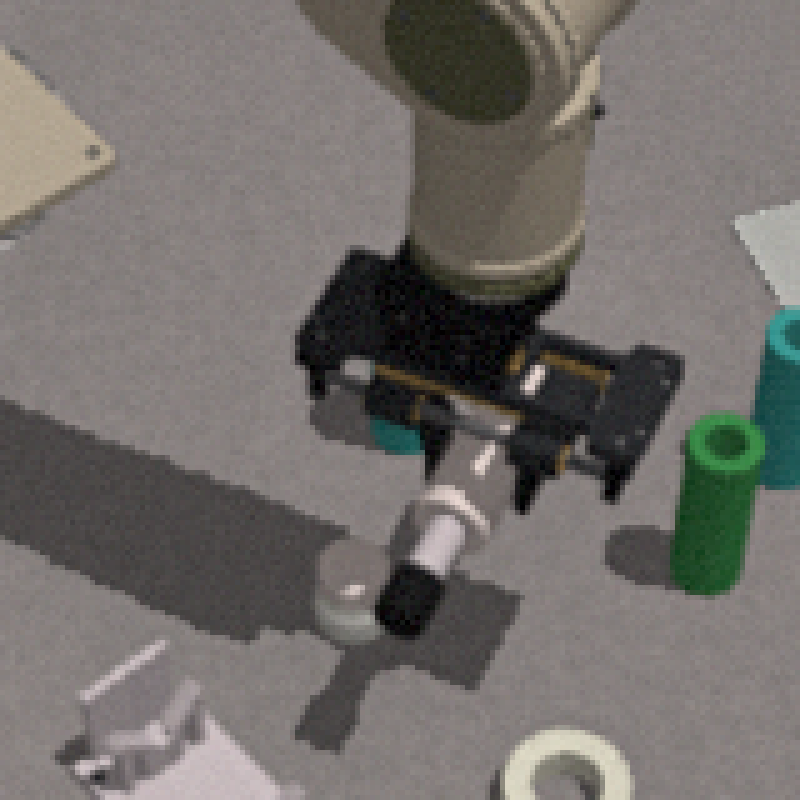

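Request:
drive_tool(
  motion=[
    [-0.1,-0.2,0.5,-0.4],
    [-0.2,-0.6,1.6,-1.1],
    [-0.3,-1.1,3,-2],
    [-0.3,-1.6,4.5,-3],
    [-0.3,-2.2,6,-4],
    [-0.3,-2.7,7.5,-5],
    [-0.3,-3.3,9,-6],
    [-0.3,-3.8,10.5,-7],
    [-0.3,-4.3,12,-8],
    [-0.3,-4.9,13.5,-9],
    [-0.3,-5.4,15,-10],
    [-0.3,-6,16.5,-11],
    [-0.3,-6.4,17.8,-11.9],
    [-0.3,-6.7,18.7,-12.6],
    [-0.3,-6.8,19.2,-13],
    [-0.3,-6.9,19.4,-13.1],
    [-0.3,-6.9,19.4,-13.1],
    [-0.3,-6.9,19.4,-13.1],
    [-0.3,-6.9,19.4,-13.1],
  ],
)

```text
time: 16.27
ee_pos: [0.5698, -0.1486, 0.1503]
eef_rot: [-0.007, 0.707, 0.007, 0.707]
ft_force: [0.4, -0.5, -3.4]
width: 0.0433
```

```bash
python3 - <<'E'
from h import *
go(.570,-.148,.0675,91)
im=r.camera("scene"); cv2.imwrite("pics/s9f.png",im[...,::-1]);crop("s",im,210,150,340,280,6,"s9.png")
im=r.camera("top"); cv2.imwrite("pics/t9f.png",im[...,::-1]);crop("s",im,300,130,430,260,5,"t9.png")
E
```

```text
t 16.3 pos [ 0.5698 -0.1486  0.1503] jaw 91.2 F [ 0.4 -0.5 -3.4] w 0.0433 j7 1.49
rows:  [8.28 0.05 0.03] twist 0.032
```

View pics/s9.png

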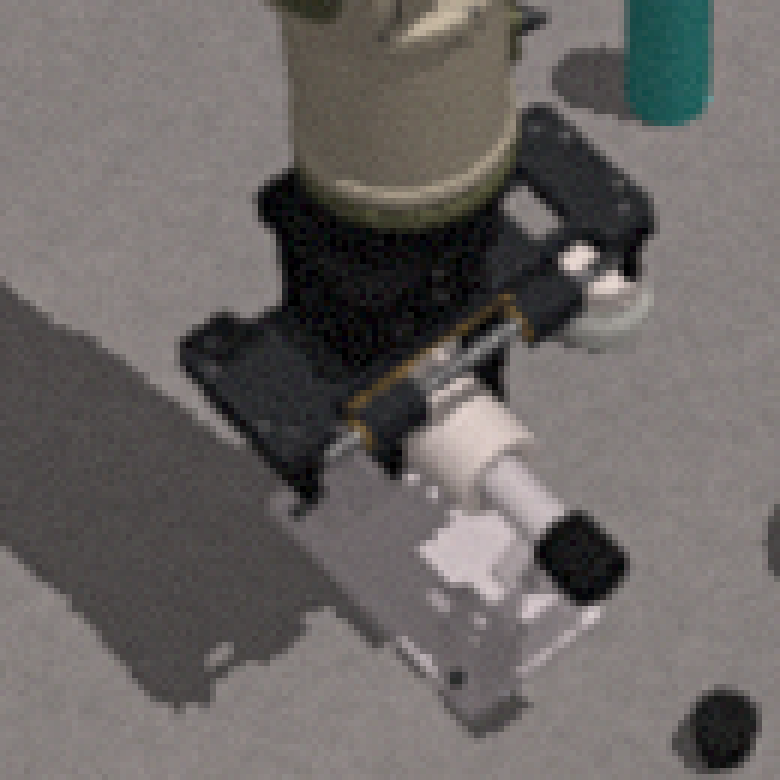

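View pics/t9.png

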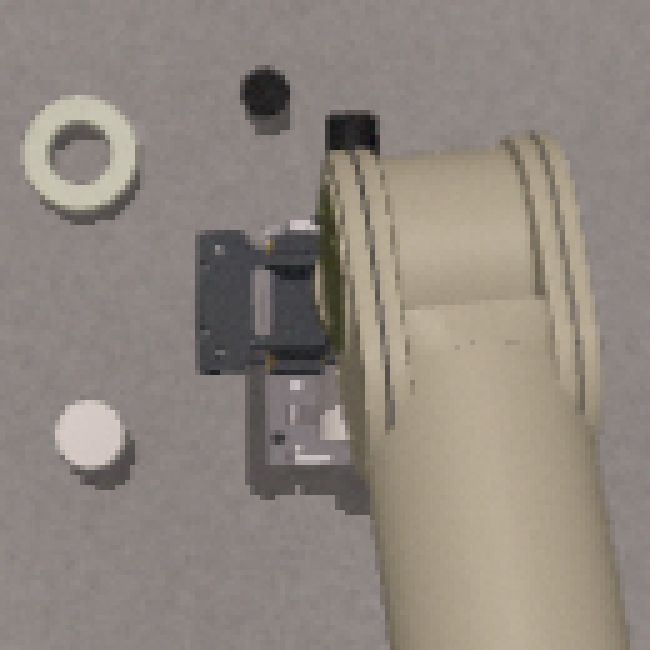

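```bash
python3 - <<'E'
from h import *
T=cv2.imread("pics/t9f.png");S=cv2.imread("pics/s9f.png")
def cen(im,b,thr):
    x0,y0,x1,y1=b; m=(im[y0:y1,x0:x1].max(2)<thr).astype(np.uint8)
    n,l,st,c=cv2.connectedComponentsWithStats(m); i=1+np.argmax(st[1:,4]); return c[i]+[x0,y0],st[i]
pt,a=cen(T,(362,150,380,162),70); ps,b=cen(S,(292,232,318,254),60); print(pt,a,ps,b)
P=[.6685,-.1465,.1478]; print(proj("top",P),proj("scene",P))
# visible part in top: is upper part of the grip; far end
print("far end pred",proj("top",[.6835,-.1465,.1478]),"blob row top",a[1]+150)
print(plane("scene",ps,.1478), plane("top",pt,.155))
# mouth edges in scene: crop (482,462) approx centre of mouth
q=(486/6+210-.4,478/6+150-.4); print("mouth",plane("scene",q,.1478), "pred",[.570+.0487,-.1475])
E
```

```text
[369.81690141 156.09859155] [ 3  3 11  8 71] [306.27702703 242.86486486] [  7   4  15  15 148]
[[369.49860197 157.52071692]] [[306.77081232 243.34833924]]
far end pred [[369.50353155 152.32212295]] blob row top 153
[ 0.66665925 -0.14656359  0.1478    ] [ 0.67155618 -0.14658218  0.155     ]
mouth [ 0.61101676 -0.15181293  0.1478    ] pred [0.6186999999999999, -0.1475]
```

Request:
drive_tool(
  motion=[
    [0.3,0,0,0],
    [1.2,0,0,0],
    [2.5,0,0,0],
    [3.8,0,0,0],
    [5,0,0,0],
    [5.8,0,0,0],
    [6.2,0,0,0],
    [6.4,0,0,0],
    [6.4,0,0,0],
  ],
)

```text
time: 17.12
ee_pos: [0.5699, -0.1492, 0.0862]
eef_rot: [-0.007, 0.707, 0.007, 0.707]
ft_force: [0.6, -0.5, -2.6]
width: 0.0431
```

```bash
python3 - <<'E'
from h import *
go(.570,-.148,.0675,91)
im=r.camera("scene"); cv2.imwrite("pics/s10f.png",im[...,::-1]);crop("s",im,220,160,330,280,6,"s10.png")
E
```

```text
t 17.1 pos [ 0.5699 -0.1492  0.0862] jaw 91.2 F [ 0.6 -0.5 -2.6] w 0.0431 j7 1.45
rows:  [1.87 0.12 0.01] twist 0.034
```

View pics/s10.png

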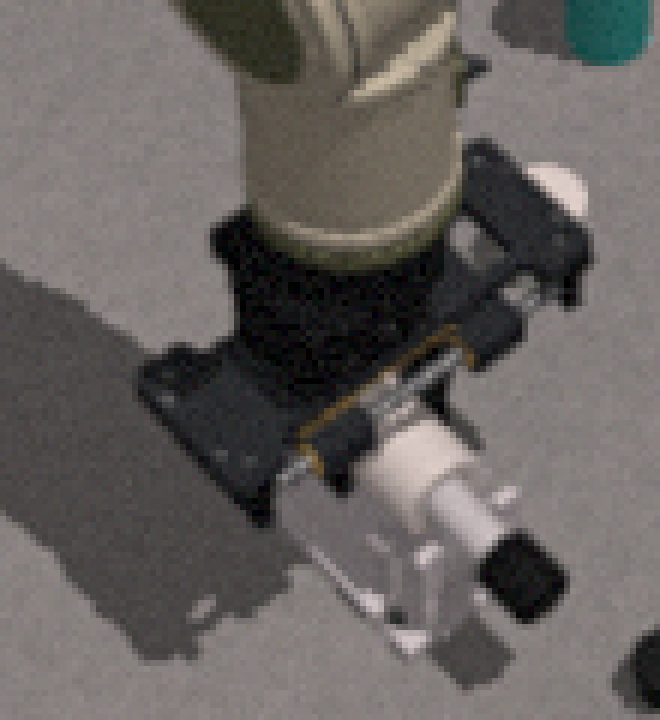

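Request:
drive_tool(
  motion=[
    [0.2,0.1,0,0],
    [0.5,0.1,0,0],
    [0.8,0.1,0,0],
    [1.1,0.1,0,0],
    [1.3,0.1,0,0],
    [1.5,0.1,0,0],
    [1.6,0.1,0,0],
    [1.6,0.1,0,0],
  ],
)

```text
time: 17.83
ee_pos: [0.5698, -0.1484, 0.0703]
eef_rot: [-0.007, 0.707, 0.007, 0.707]
ft_force: [0.1, 0.8, -3.8]
width: 0.043
```

Request:
drive_tool(
  motion=[
    [0.1,0,0,0],
    [0.2,0,0,0],
    [0.2,0,0,0],
    [0.2,0,0,0],
  ],
)

```text
time: 18.17
ee_pos: [0.5702, -0.148, 0.069]
eef_rot: [-0.007, 0.707, 0.007, 0.707]
ft_force: [-0.7, 2.8, 1.9]
width: 0.0435
```

Request:
drive_tool(
  motion=[
    [0.1,0,0,0],
    [0.1,0.05,0,0],
    [0.1,0.05,0,0],
  ],
  force=10,
)

```text
time: 18.42
ee_pos: [0.5704, -0.1478, 0.0684]
eef_rot: [-0.007, 0.707, 0.007, 0.707]
ft_force: [-2.0, 1.8, 7.1]
width: 0.0442
```

Request:
drive_tool(
  motion=[
    [0,0,0,0],
    [0,0,0,0],
    [0,0,0,0],
    [0,0,0,0],
    [0,0,0,0],
  ],
  grip=85,
)

```text
time: 18.83
ee_pos: [0.5698, -0.148, 0.0675]
eef_rot: [-0.007, 0.707, 0.007, 0.707]
ft_force: [0.3, -0.0, 0.7]
width: 0.0572
```

```bash
python3 - <<'E'
from h import *
go(.670,-.146,.16,91)
im=r.camera("scene"); cv2.imwrite("pics/s11f.png",im[...,::-1]);crop("s",im,220,160,330,280,6,"s11.png")
E
```

```text
t 18.8 pos [ 0.5698 -0.148   0.0675] jaw 91.1 F [ 0.3 -0.   0.7] w 0.0572 j7 1.43
rows:  [-9.26  0.   10.02] twist 0.03
```

View pics/s11.png

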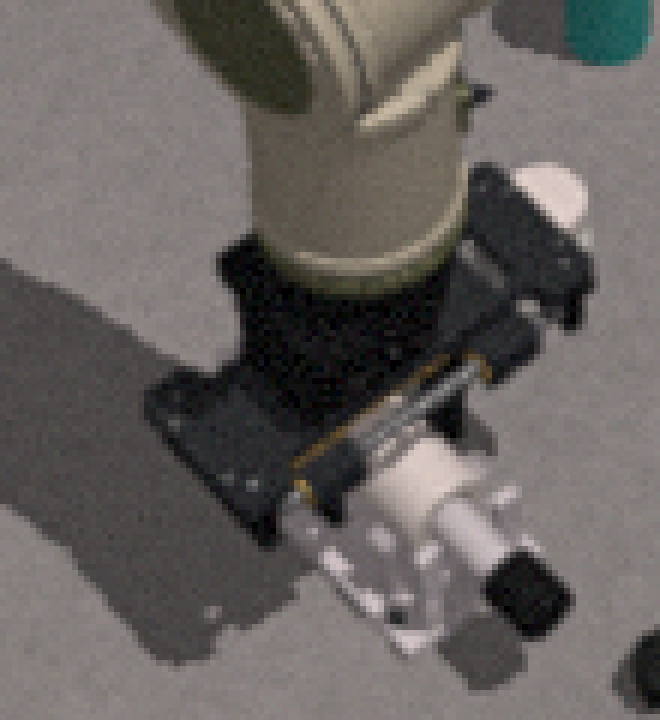

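Request:
drive_tool(
  motion=[
    [-0.3,0,0,0],
    [-1.2,0,0,0],
    [-2.5,0,0,0],
    [-4.5,0,0,0],
    [-6.5,0,0,0],
    [-8.5,0,0,0],
    [-10,0,1,0],
    [-11,0,4,0],
    [-12,0,8,0],
    [-12,0,12,0],
    [-12,0,16,0],
    [-12,0,19,0],
    [-12,0,20,0],
    [-12,0,20,0],
  ],
)

```text
time: 20.05
ee_pos: [0.7715, -0.1421, 0.1874]
eef_rot: [-0.007, 0.707, 0.008, 0.707]
ft_force: [-0.0, -0.2, 0.6]
width: 0.0578
```

```bash
python3 - <<'E'
from h import *
go(.670,-.146,.0675,91)
im=r.camera("scene"); cv2.imwrite("pics/s12f.png",im[...,::-1]);crop("s",im,220,160,330,280,6,"s12.png")
im=r.camera("top"); cv2.imwrite("pics/t12f.png",im[...,::-1]);crop("s",im,320,130,410,250,6,"t12.png")
E
```

```text
t 20.1 pos [ 0.7715 -0.1421  0.1874] jaw 91.2 F [-0.  -0.2  0.6] w 0.0578 j7 1.47
rows:  [ 11.99  -0.2  -10.16] twist 0.049
```

View pics/s12.png

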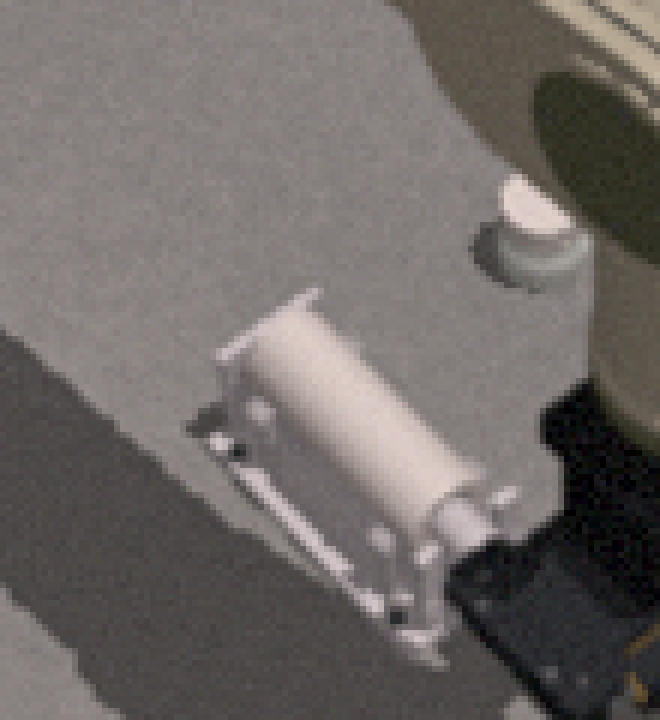

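View pics/t12.png

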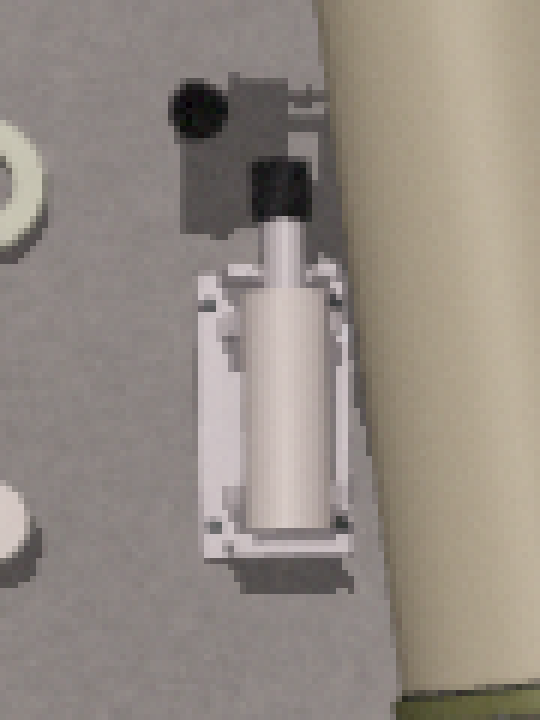

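```bash
python3 - <<'E'
from h import *
T=cv2.imread("pics/t12f.png")
x0,y0,x1,y1=358,152,374,170
m=(T[y0:y1,x0:x1].max(2)<60).astype(np.uint8); n,l,st,c=cv2.connectedComponentsWithStats(m); i=1+np.argmax(st[1:,4]); print(st[i]); g=c[i]+[x0,y0]; print("grip",g,plane("top",g,.07))
q=lambda x,y:(x/6+320-.42,y/6+130-.42)
print("mouth",plane("top",q(285,288),.087),"foot",plane("top",q(285,527),.087),"gripin",plane("top",q(282,217),.08),"gripout",plane("top",q(281,157),.08))
for p in((246,400),(329,400)): print(plane("top",q(*p),.065))
E
```

```text
[ 4  4 10 11 98]
grip [366.30612245 161.07142857] [ 0.66869781 -0.14569255  0.07      ]
mouth [ 0.61682869 -0.14630558  0.087     ] foot [ 0.49811778 -0.14677545  0.087     ] gripin [ 0.65320628 -0.14547547  0.08      ] gripout [ 0.68349015 -0.14491756  0.08      ]
[ 0.56213082 -0.12917702  0.065     ]
[ 0.56254779 -0.1711624   0.065     ]
```

Request:
drive_tool(
  motion=[
    [0,0,-1,0.1],
    [0,0,-3.5,0.1],
    [0,0,-6.5,0.1],
    [0,-0.1,-9,0.1],
    [0.5,-0.1,-10,0.1],
    [2,-0.1,-10.3,0.1],
    [4,-0.1,-10.3,0.1],
    [6,-0.1,-10.3,0.1],
    [6,-0.1,-10.3,0.1],
    [6,-0.1,-10.3,0.1],
  ],
)

```text
time: 20.98
ee_pos: [0.6657, -0.1476, 0.1281]
eef_rot: [-0.004, 0.707, 0.004, 0.707]
ft_force: [0.4, 0.0, -0.0]
width: 0.0584
```

```bash
python3 - <<'E'
from h import *
go(.6685,-.146,.066,90.7)
im=r.camera("scene"); crop("s",im,220,160,330,280,6,"s13.png")
E
```

```text
t 21.0 pos [ 0.6657 -0.1476  0.1281] jaw 90.6 F [ 0.4  0.  -0. ] w 0.0584 j7 1.42
rows:  [6.21 0.16 0.29] twist -0.017
```

View pics/s13.png

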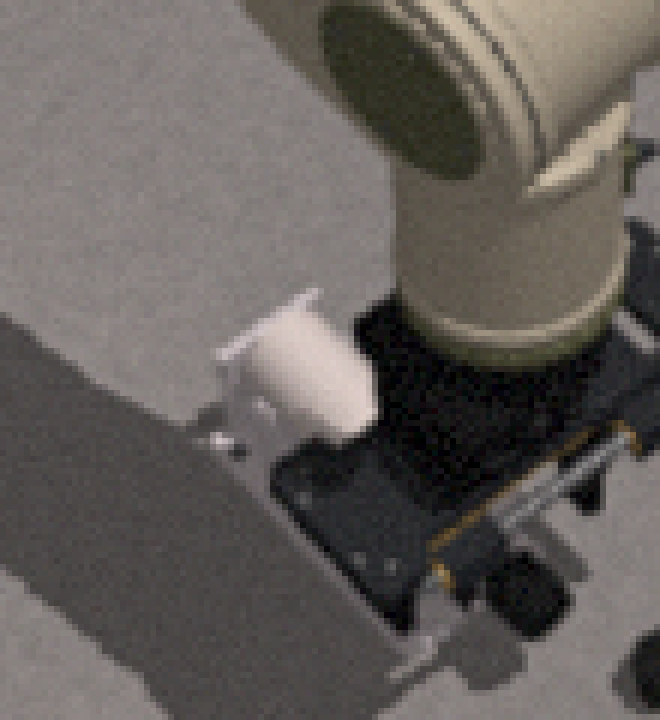

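Request:
drive_tool(
  motion=[
    [0.3,0.15,0.3,0],
    [1.5,0.15,0.3,0],
    [3,0.15,0.3,0],
    [4.5,0.15,0.3,0],
    [5.5,0.15,0.3,0],
    [6.1,0.15,0.3,0],
    [6.2,0.15,0.3,0],
    [6.2,0.15,0.3,0],
    [6.2,0.15,0.3,0],
  ],
)

```text
time: 21.78
ee_pos: [0.6702, -0.1453, 0.0661]
eef_rot: [-0.004, 0.707, 0.004, 0.707]
ft_force: [0.3, -0.6, 0.9]
width: 0.0579
```

Request:
drive_tool(
  motion=[
    [0,0,0,0],
    [0,0,0,0],
    [0,0,0,0],
    [0,0,0,0],
    [0,0,0,0],
    [0,0,0,0],
  ],
  grip=180,
  force=8,
)

```text
time: 22.28
ee_pos: [0.6699, -0.1454, 0.0657]
eef_rot: [-0.004, 0.707, 0.004, 0.707]
ft_force: [0.7, -1.3, 0.3]
width: 0.0298
```

```bash
python3 - <<'E'
from h import *
go(.6685,-.146,.066,90.7)
print(r.read_state()['torque'])
im=r.camera("scene"); crop("s",im,220,160,330,280,6,"s14.png")
im=r.camera("top"); cv2.imwrite("pics/t14f.png",im[...,::-1])
E
```

```text
t 22.3 pos [ 0.6699 -0.1454  0.0657] jaw 90.7 F [ 0.7 -1.3  0.3] w 0.0298 j7 1.39
rows:  [-0.03 -0.06 -0.14] twist -0.008
[ 0.08039892 -0.11712859  0.02836491]
```

View pics/s14.png

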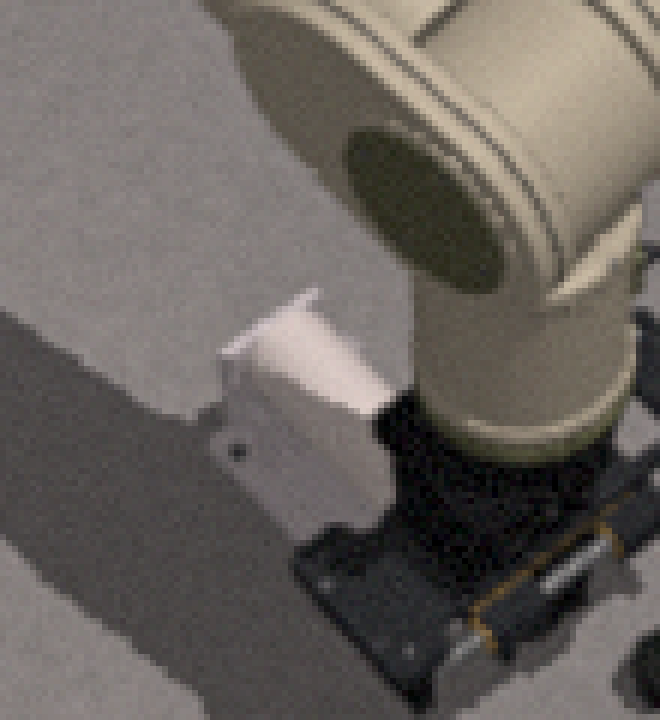

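Request:
drive_tool(
  motion=[
    [0,0,0,0],
    [0,0,0,0],
    [0,0,0.05,0],
    [0,0,0.15,0],
    [0,0,0.3,0],
    [0,0,0.5,0],
    [0,0,0.7,0],
    [0,0,0.9,0],
    [0,0,1.1,0],
    [0,0,1.3,0],
    [0,0,1.5,0],
    [0,0,1.7,0],
    [0,0,1.9,0],
    [0,0,2,0],
    [0,0,2,0],
  ],
  force=20,
)

```text
time: 23.63
ee_pos: [0.6902, -0.145, 0.0656]
eef_rot: [-0.004, 0.707, 0.004, 0.707]
ft_force: [0.4, 0.2, 0.2]
width: 0.0292
```

```bash
python3 - <<'E'
from h import *
go(.7099,-.146,.066,90.7)
im=r.camera("top"); cv2.imwrite("pics/t15f.png",im[...,::-1]); im2=cv2.imread("pics/t14f.png")[...,::-1]
z=np.hstack([cv2.resize(a[130:250,320:410,::-1],None,fx=4.4,fy=4.4,interpolation=cv2.INTER_NEAREST) for a in(im2,im)]); cv2.imwrite("pics/t15.png",z)
E
```

```text
t 23.6 pos [ 0.6902 -0.145   0.0656] jaw 90.7 F [0.4 0.2 0.2] w 0.0292 j7 1.40
rows:  [-0.04 -0.12  1.97] twist -0.006
```

View pics/t15.png

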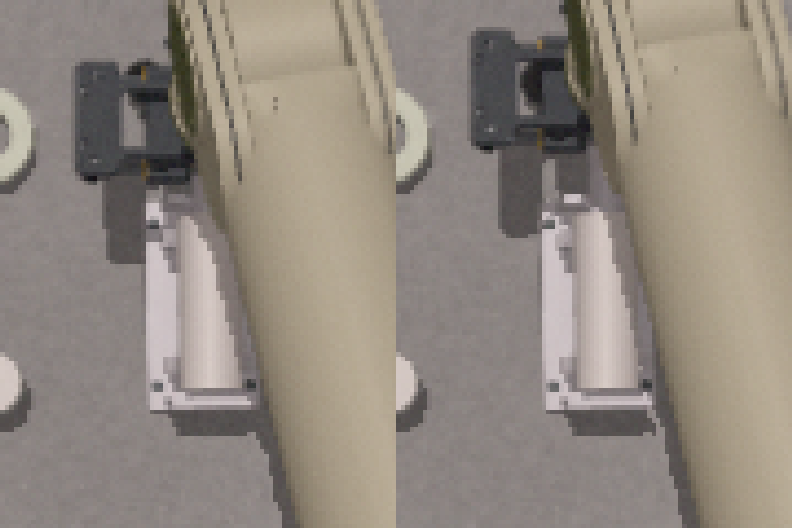

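```bash
python3 - <<'E'
from h import *
for n in("t12f","t14f","t15f"):
    T=cv2.cvtColor(cv2.imread(f"pics/{n}.png"),cv2.COLOR_BGR2GRAY).astype(int)
    print(n,"foot",T[212:224,362:372].mean(1).round(), "mouth",T[172:186,362:366].mean(1).round())
E
```

```text
t12f foot [188. 188. 189. 188. 188. 189. 124. 125. 176. 195. 145.  85.] mouth [142. 142. 157. 172. 146. 134. 169. 181. 181. 182. 182. 183. 182. 182.]
t14f foot [189. 189. 189. 188. 189. 190. 125. 124. 176. 195. 145.  83.] mouth [ 95.  95. 102. 111. 107. 104. 114. 133. 150. 166. 167. 168. 182. 181.]
t15f foot [188. 188. 189. 188. 188. 189. 124. 125. 176. 195. 145.  84.] mouth [ 96.  96. 111. 117. 115. 132. 169. 181. 182. 182. 182. 181. 183. 183.]
```

Request:
drive_tool(
  motion=[
    [0,0,0.05,0],
    [0,0,0.2,0],
    [0,0,0.4,0],
    [0,0,0.6,0],
    [0,0,0.8,0],
    [0,0,1,0],
    [0,0,1.2,0],
    [0,0,1.4,0],
    [0,0,1.6,0],
    [0,0,1.8,0],
    [0,0,1.95,0],
    [0,0,2,0],
    [0,0,2,0],
    [0,0,2,0],
    [0,0,2,0],
  ],
)

```text
time: 24.93
ee_pos: [0.7099, -0.1449, 0.0656]
eef_rot: [-0.004, 0.707, 0.004, 0.707]
ft_force: [-0.1, 0.0, -0.9]
width: 0.0297
```

```bash
python3 - <<'E'
from h import *
go(.7099,-.1455,.066,90.7)
im=r.camera("top"); cv2.imwrite("pics/t16f.png",im[...,::-1]); im2=r.camera("scene"); cv2.imwrite("pics/s16f.png",im2[...,::-1])
T=cv2.cvtColor(im,cv2.COLOR_RGB2GRAY).astype(int); print("foot",T[212:224,362:372].mean(1).round(),"mouth",T[172:186,362:366].mean(1).round())
z=np.hstack([cv2.resize(a[:,:,::-1],None,fx=4,fy=4,interpolation=cv2.INTER_NEAREST) for a in(im[130:250,320:410],im2[160:280,220:320])]); cv2.imwrite("pics/t16.png",z)
E
```

```text
t 24.9 pos [ 0.7099 -0.1449  0.0656] jaw 90.7 F [-0.1  0.  -0.9] w 0.0297 j7 1.40
rows:  [-0.04 -0.06 -0.  ] twist -0.007
foot [188. 188. 188. 188. 188. 189. 124. 124. 176. 194. 144.  84.] mouth [127. 124. 147. 172. 147. 105. 158. 180. 182. 182. 181. 182. 182. 182.]
```

View pics/t16.png

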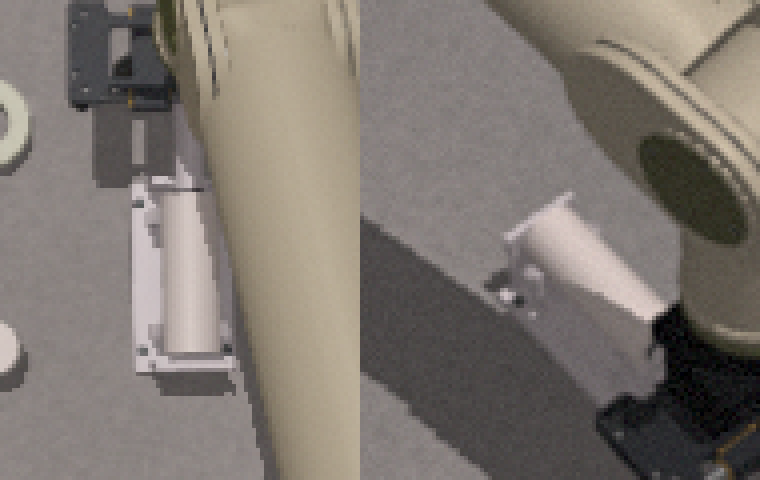

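```bash
python3 - <<'E'
from h import *
a=cv2.imread("pics/top0.png");b=cv2.imread("pics/t16f.png")
for n,(x0,y0,x1,y1) in dict(turqA=(216,178,240,200),green=(246,168,270,192),turqB=(268,236,292,258),cup=(308,208,328,228),labels=(302,147,330,175),stopper=(347,142,359,156),spat=(175,184,210,245),beaker=(448,178,482,208)).items():
    print(n,np.abs(a[y0:y1,x0:x1].astype(int)-b[y0:y1,x0:x1]).mean().round(1))
s=r.read_state(); print(s['ee_pos'],s['ft_force'],s['width'],s['time'])
r.close_job()
E
```

```text
turqA 1.9
green 2.5
turqB 3.8
cup 3.2
labels 1.7
stopper 31.2
spat 1.8
beaker 1.8
[ 0.70986204 -0.14493235  0.06564959] [ 1.50347708  0.18969814 -0.38931528] 0.029374290303325196 25.0333
the job is handed in; nothing more can be done
```

The job is done and handed in at about 25 s of the 72 s. No verdict was reported.

**What I did**
- **Laying it down:** I tipped the barrel over in a controlled arc, lightly holding the black grip, and laid it on the bench. I then slid it clear of the coloured tubes.
- **Placing it:** I regrasped the barrel near its balance point, turned it level, and lowered it into the saddles with the rod through the fork. About 35 mm of bare rod was showing, so it was still pushed home. I then released the barrel.
- **Drawing the rod:** I took the black grip and pulled the rod 40 mm straight along the trough. I finished while still holding it.

**Last checks**
- The tool travelled 40.0 mm (x from 0.6699 to 0.7099).
- The black ring shows at the mouth in the top view.
- The barrel's foot edge did not move between the pictures before and after the pull, so the barrel did not follow the rod.
- The force readings before, halfway through and after the pull were all under about 1.5 N, so I saw no sign of binding.
- The jaws are at 29–30 mm on the 30 mm grip.

**Bystanders**
- The tubes, jar, labels, spatula and beaker look the same in the top view as at the start.
- The stopper's patch of the picture did change (difference 31, against 2–4 for the others). The gripper now hangs over that spot and hides it, so I could not confirm its position at the end. It was in place just before the pull, and by the calculated heights the fingertips passed about 18 mm above it.

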